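# Test, free and hold back the blade-chest latch with a pull rod

## Robot

A 6-joint arm with a two-finger parallel gripper is mounted at the origin on the work surface. World frame = base frame: x ahead of the robot, y to its left, z up, the work surface at z = 0. Lengths are in mm, angles in degrees, forces in N, time in s.
With the tool pointing down it reaches from about 350 to 975 mm from the base axis. Payload 7.1 kg.
Tool frame: the origin (TCP) lies at the very end of the fingers, on their centre line; the grasp point (between the pads) lies 19 mm behind it; z points along the fingers, y is the line along which they close (so a half turn about z gives the same grasp; the last joint's range is limited). The gripper opens to 88 mm and grips with 3 to 60 N. Pads are 20 mm wide; open, the fingers measure 115 mm over their backs; the gripper's body (75 mm by 178 mm) begins 61 mm behind the grasp point.
Start: joints at [72.88, 24.242, 93.386, -0, 62.372, -1.089], TCP at [172.57, 600.686, 222.675] pointing down, gripper open.
Joint ranges: [-172.04, 172.04], [-51.8, 120.97], [4.93, 147.93], [-75.15, 255.16], [6.16, 154.13], [-145.62, 145.62]. Speed limits (degrees/s): [136.94, 136.94, 172.46, 180, 180, 180].

## Interface

Orientations are given as [roll, pitch, yaw] about the fixed x, y, z axes, in that order (R = Rz(yaw) Ry(pitch) Rx(roll)).
In Python, from bench import * gives the robot as it stands. The module is installed in compiled form; this text tells all that it offers.
- The arm moves only by the shell command python3 -m crank 'ROWS' [FORCE]. ROWS is JSON, a list of rows, each a list of 3 entries, a list of its own where there are three numbers: the closure in counts, from 0 (fully open) to 255 (shut), then the shift along the world's x, y, z in cm, then the turn, a rotation vector about the world's x, y, z in rad. In form: [[jaw, [tx, ty, tz], [rx, ry, rz]], ...]. A call has 1 to 12 rows; each row shifts and turns the commanded pose from where the row before left it; what a row does not reach is not made up. A row lasts 1/8 s, in which the tool goes at most 62.5 mm and 10.7 degrees, less where a joint would pass 70% of its speed; a pose out of reach is approached as far as the arm can. A call with a gripper value outside its range is refused whole. The fingers move at their own pace and stop on an object; FORCE is the grip in N (left out, the last holds). Time passes only in rows, so rows that do not move let the fingers close. It gives the time, the measured TCP pose, the force, the opening and the grip force at its end, in the units of the state.
- observe(): the state, without advancing time (a new reading comes with each control period).
- read_camera(name): name is "scene" or "top" or "wrist"; returns the picture (420x560x3 uint8, red, green, blue); there is no depth.
- get_calibration(name): a dict with "fx", "fy", "cx", "cy" (pixels), "R" (3x3) and "t" (3): a world point X has camera coordinates R X + t. Camera axes: x right, y down, z forward; pixel columns grow to the right and rows downward; lengths in mm; the calibration is good to about 2 mm. A picture is of the moment at which its call begins: read the wrist's pose just before it. get_calibration takes no time and is no camera call; for the wrist camera it gives the pose at the moment of the call.
- sign_off(): hands the job in; it is judged then, once.
The state is a dict: "clock": time; "qpos": joint angles; "qd": joint speeds; "effort": joint torques, N m; "eef_pos": TCP position; "orientation": TCP orientation; "wrist_force": force on the tool from outside, world axes, zero at the start; "torque": the same for the moment, N m; "finger_gap": finger opening in mm; "grip_force": force on a finger pad.
Only numpy, scipy, OpenCV 4.12 (cv2) and the standard library are available. Lean on these libraries where they do the work, as an engineer would, in place of code of your own. Each camera call takes 0.05 s, during which the arm holds its last target. There are 200 camera calls.

## Task

Take the wooden-handled steel pull rod out of its stand, put its end down through the small eye of the spring latch on the blade chest and tug the latch towards the chest's front, away from the keeper, before touching the release tab, to learn whether it is caught inside. If it is caught, slide the release tab all the way across and put the rod back through the eye. Pull the bolt back with the rod, without wrenching it, until its nose is right out of the keeper, and finish while still gripping the rod and holding the latch open with it, leaving the other things on the bench alone.

Things in the scene. Friction and masses are not known exactly. Their poses are not given: they have to be found in the camera images.
- chest: Fixed plywood box 220 (x) x 180 (y) x 60 mm high, origin under its centre, front to its own -x. On top a grey latch case (x -30 to 40, y -40 to 40, top z 105 mm); behind it two dark keeper cheeks (x 67 to 85, top z 100). A flat steel bolt runs along x through the case at z 88: eye in front, nose 18 mm deep between the cheeks when shut.
- eye (a point): Flat steel ring on the front end of the latch bolt, lying level; hole 15 mm, outside 28 mm, 6 mm thick; this point is the centre of the hole, axes as the chest's (hole along z). Shut, it is at chest x -87.5, y 0, z 88 mm: 25 mm clear above the chest's top. It moves with the bolt.
- latch (a joint): Travel of the bolt to chest -x (m): 0 shut, 0.030 fully back; the nose is out of the keeper beyond 0.018. A spring pulls it shut, 3 N at 0, 7.5 N at 0.030. Caught by the hidden pawl, it moves under 3 mm and stops hard; free, it follows the pull. Which it is differs each time and cannot be seen.
- release (a joint): Travel of the release tab towards chest +y (m): 0 as found, 0.024 full. Drags with 1.5 N and stays where it is left. Slid fully, it tips the hidden pawl out of the way for good; do it while the bolt is not being pulled, or the pawl jams.
- release_tab (a point): Top centre of the release tab, a steel tab 14 (chest x) x 10 (chest y) x 18 mm high standing on top of the latch case; as found at chest x 5, y -24, z 123.5 mm. Push it on its -y side.
- rod: Loose pull rod, 145 mm long, about 0.11 kg: steel rod 8 mm thick, with a square 22 x 22 mm dark wooden handle from 90 to 145 mm above the tip. Origin at the centre of the tip, z along the rod to the handle, x and y square to the handle's faces. Starts upright in the stand, tip 5 mm above the bench.
- rod_tip (a point): Centre of the steel end of the rod (same as rod's origin).
- rod_handle (a point): Middle of the rod's wooden handle, 117.5 mm from the tip.
- stand: Fixed wooden block 60 x 60 x 35 mm with one 9.5 mm hole in its top, 30 mm deep, that holds the rod upright; origin under its centre. A block of the same size with short drill bits is not it.
- glue: Bystander: white glue bottle, 60 mm across, 130 mm high; leave alone. Origin under its centre.
- clamp: Bystander: black spring clamp lying flat, 115 x 62 x 24 mm; leave alone. Origin under its centre.
- tape: Bystander: roll of paper tape, 90 mm across, 24 mm high; leave alone. Origin under its centre.
- jar: Bystander: glass jar, 66 mm across, 90 mm high; leave alone. Origin under its centre.
- slat: Bystander: wooden slat 200 x 35 x 10 mm lying flat; leave alone. Origin under its centre.
- offcut: Bystander: wood offcut 60 x 35 x 18 mm; leave alone. Origin under its centre.
Mind the look-alikes: they are no part of the job. Of the things like the rod, leave any that is blue or orange; of the rest the smaller one is meant.

How it is judged:
By the outcome, as a careful person would: the job done as asked, in the order asked, and still so for the second after the job is handed in, while the arm keeps its last pose, push and grip.
It also fails if it takes over 51 s, if anything falls off the work surface, if the arm or the gripper's body presses on something with over 40 N, if the wrist force passes 120 N, or if a joint passes its speed limit or range.

## Working session

There is one attempt and no reset: what is moved stays moved. The work goes in short steps, Python scripts to look and compute and a shell command to move; the robot and the scene stay as the last step left them, time stands still between calls to the robot, and variables do not carry over. Pictures are saved under pics/ and viewed, at most 10 in all, crops included, and the job is handed in when it is done.

```bash
mkdir -p pics; cat > h.py <<'E'
from bench import *
import numpy as np, cv2
def ray(c,u,v):
    K=c; R=np.array(c["R"]);t=np.array(c["t"])
    d=R.T@np.array([(u-c["cx"])/c["fx"],(v-c["cy"])/c["fy"],1]); return -R.T@t,d
def onz(c,u,v,z):
    o,d=ray(c,u,v); return o+d*(z-o[2])/d[2]
def proj(c,X):
    p=np.array(c["R"])@np.array(X,float)+np.array(c["t"]); return np.array([c["fx"]*p[0]/p[2]+c["cx"],c["fy"]*p[1]/p[2]+c["cy"]])
def snap(n,f):
    c=get_calibration(n); im=read_camera(n); cv2.imwrite("pics/"+f,im[:,:,::-1]); return c,im
E
python3 - <<'E'
from h import *
for n in("top","scene"):
    c,im=snap(n,n+"1.png"); print(n,np.round(c["t"],1).tolist(),np.round(c["R"],3).tolist(),c["fx"],c["cx"],c["cy"])
print(observe())
E
```

```text
top [-24.9, 583.6, 945.7] [[-0.003, -1.0, -0.017], [-0.983, 0.006, -0.183], [0.183, 0.016, -0.983]] 427.53558753225207 280.8731897203356 204.12512577362585
scene [465.4, -162.3, 1303.0] [[-0.765, 0.644, 0.001], [0.457, 0.543, -0.704], [-0.454, -0.538, -0.71]] 387.26173755420973 280.9105196527516 210.36873002018197
{'clock': 0.1, 'qpos': array([ 7.28807904e+01,  2.42821959e+01,  9.34265932e+01, -6.23323925e-04,
        6.23722111e+01, -1.08779130e+00]), 'qd': array([-0.00265489, -0.05599723, -0.0923933 ,  0.0807129 ,  0.04405932,
       -0.02997606]), 'effort': array([ 3.58262541e-04, -5.45621395e+01, -2.74326378e+01,  6.46310672e-02,
        1.86485524e-02,  4.01049300e-07]), 'eef_pos': array([172.42409073, 600.22181812, 221.95923357]), 'orientation': array([-1.79919004e+02, -9.85994718e-04,  1.63968870e+02]), 'wrist_force': array([ 0.72359506,  0.33652508, -0.36118622]), 'torque': array([ 0.03198564,  0.02208256, -0.04649384]), 'grip_force': 0.0, 'finger_gap': 87.81253831365284}
```

View pics/top1.png

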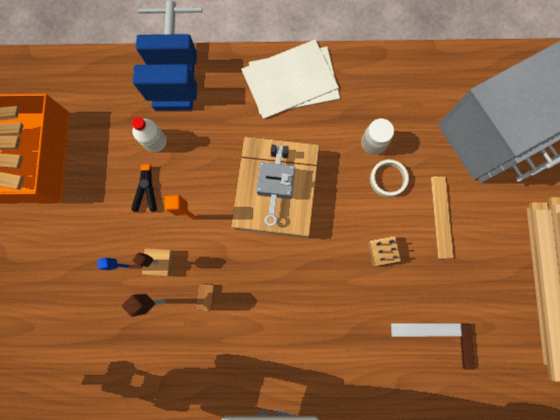

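View pics/scene1.png

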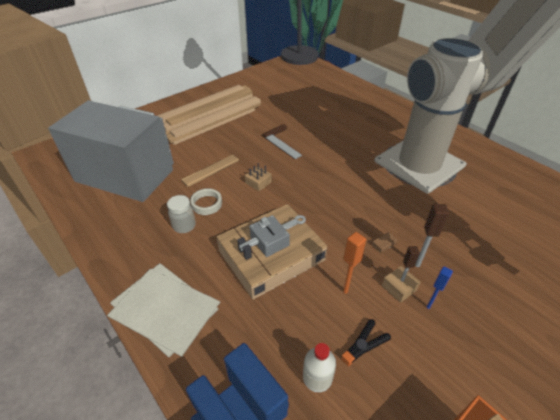

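Top view: the chest is at about (277,187) with its eye at (270,220), towards the robot. The small dark-handled rod is at (143,260) in its stand at (155,262). The larger dark rod (137,305) and the blue and orange ones are look-alikes. I'll zoom in next.

```bash
python3 - <<'E'
import cv2,numpy as np
t=cv2.imread("pics/top1.png");s=cv2.imread("pics/scene1.png")
f=lambda i,x,y,w,h:cv2.resize(i[y:y+h,x:x+w],(400,300),interpolation=cv2.INTER_CUBIC)
cv2.imwrite("pics/z1.png",np.vstack([np.hstack([f(t,220,130,120,90+30)if 0 else f(t,210,130,160,120),f(t,80,235,120,90)]),np.hstack([f(s,210,200,132,99),f(s,360,200,120,120*3//4)])]))
E
```

```text
(no output)
```

View pics/z1.png

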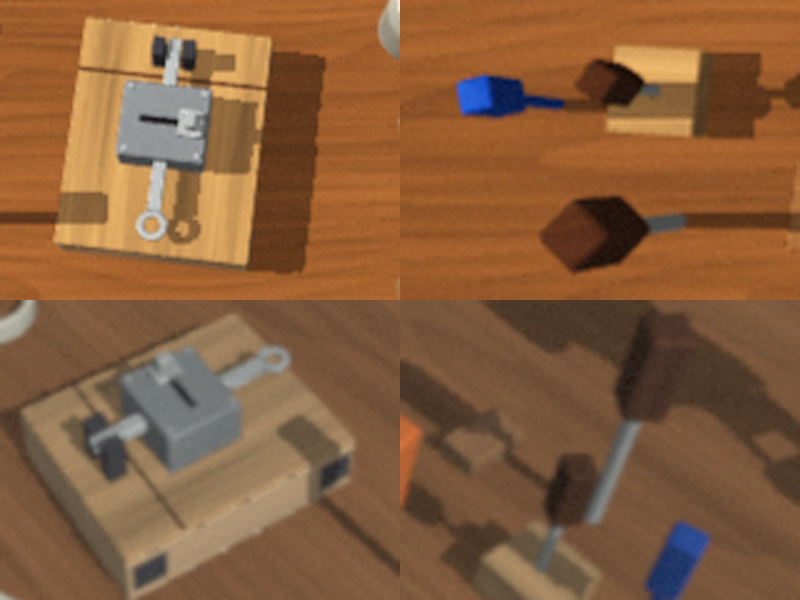

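```bash
python3 - <<'E'
from h import *
c=get_calibration("top");s=get_calibration("scene")
T=lambda u,v:(210+u/2.5,130+v/2.5)
Q=lambda u,v:(80+(u-400)/3.333,235+v/3.333)
S=lambda u,v:(210+u*.33,200+(v-300)*.33)
P=lambda u,v:(360+(u-400)*.3,200+(v-300)*.3)
pr=lambda n,x:print(n,np.round(x,1))
pr("eye",onz(c,*T(151,223),91));pr("eye s",onz(s,*S(273,357),91))
pr("keep",onz(c,*T(174,54),100))
cor=[onz(c,*T(*p),60) for p in[(84,17),(272,38),(246,268),(56,243)]]
for p in cor: pr("cor",p)
pr("cc",np.mean(cor,0))
e=[cor[0]-cor[3],cor[1]-cor[2]];pr("ang",[np.degrees(np.arctan2(x[1],x[0])) for x in e]);
e=[cor[0]-cor[1],cor[3]-cor[2]];pr("ang y",[np.degrees(np.arctan2(x[1],x[0]))-90 for x in e])
pr("tab",onz(c,*T(189,113),123.5));pr("tab s",onz(s,*S(165,364),123.5))
pr("stand",onz(c,*Q(657,90),35));pr("stand cor",[onz(c,*Q(*p),35)[:2] for p in[(617,45),(701,50),(697,136),(606,131)]])
pr("rod@35..",onz(c,*Q(655,91),45)); pr("htop",onz(c,*Q(602,80),150))
pr("htop s",onz(s,*P(578,460),150)); pr("stand s",onz(s,*P(542,567),35))
E
```

```text
eye [542.4  -4.7  91. ]
eye s [543.9  -0.6  91. ]
keep [696.6 -25.9 100. ]
cor [746.9  61.   60. ]
cor [ 724.3 -118.5   60. ]
cor [504.9 -90.4  60. ]
cor [528.9  84.1  60. ]
cc [626.2 -15.9  60. ]
ang [-6.  -7.3]
ang y [-7.2 -7.8]
tab [635.  -39.4 123.5]
tab s [637.  -28.5 123.5]
stand [451.3 262.1  35. ]
stand cor [[482.9 292. ]
 [479.1 232.3]
 [419.4 232.5]
 [423.1 296.4]]
rod@35.. [450.1 260.4  45. ]
htop [451.8 261.6 150. ]
htop s [452.3 264.8 150. ]
stand s [454.6 269.2  35. ]
```

```bash
python3 -m crank '[[0,[0,0,5],[0,0,-0.1]],[0,[3.5,-4.2,2],[0,0,-0.1]],[0,[3.5,-4.2,1],[0,0,-0.1]],[0,[3.5,-4.2,0],[0,0,-0.1]],[0,[3.5,-4.2,0],[0,0,-0.1]],[0,[3.5,-4.2,0],[0,0,-0.1]],[0,[3.5,-4.2,0],[0,0,-0.1]],[0,[3.5,-4.2,0],[0,0,-0.1]],[0,[3.4,-4.4,0],[0,0,0]],[0,[0,0,0],[0,0,0]]]' 40
python3 - <<'E'
from h import *
P=lambda u,v:(360+(u-400)*.3,200+(v-300)*.3)
Q=lambda u,v:(80+(u-400)/3.333,235+v/3.333)
s=get_calibration("scene");t=get_calibration("top")
def tri(a,b):
    o1,d1=ray(t,*a);o2,d2=ray(s,*b); k=np.linalg.lstsq(np.c_[d1,-d2],o2-o1,rcond=None)[0]; return np.round((o1+k[0]*d1+o2+k[1]*d2)/2,0)
print("big",tri(Q(592,235),P(668,325)),"blue",tri(Q(478,97),P(690,535)))
print(observe()["eef_pos"],observe()["orientation"],observe()["qpos"])
c,im=snap("wrist","w1.png"); print(np.round(proj(c,[451.5,262,150])),np.round(proj(c,[451.5,262,35])))
E
```

```text
clock: 1.35
eef_pos: [453.1, 260.1, 302.4]
orientation: [-180.0, 0.0, 117.9]
wrist_force: [0.2, -1.0, -0.3]
finger_gap: 87.7
grip_force: 0.0
big [358. 248. 202.] blue [441. 344. 140.]
[453.11371306 260.06553034 302.36816837] [-1.79971913e+02  2.69881819e-02  1.17856473e+02] [ 2.85643739e+01  1.04648848e+01  1.01619353e+02 -2.87425242e-02
  6.79441834e+01  7.18707557e-01]
[277. 192.] [277. 167.]
```

View pics/w1.png

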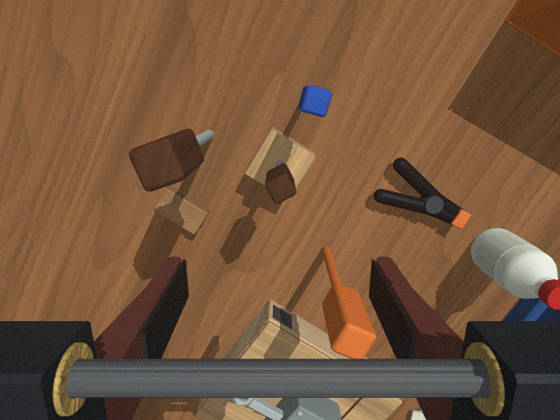

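The wrist view shows the small dark handle at about (281,183). It sits in its stand, with the blue rod at (316,100) and the big one at (165,160).

```bash
python3 - <<'E'
import cv2,numpy as np
t=cv2.imread("pics/w1.png")
z=cv2.resize(t[145:220,230:330],(800,600),interpolation=cv2.INTER_CUBIC); z=np.clip(z*1.8,0,255).astype(np.uint8)
cv2.imwrite("pics/z2.png",z)
E
```

```text
(no output)
```

View pics/z2.png

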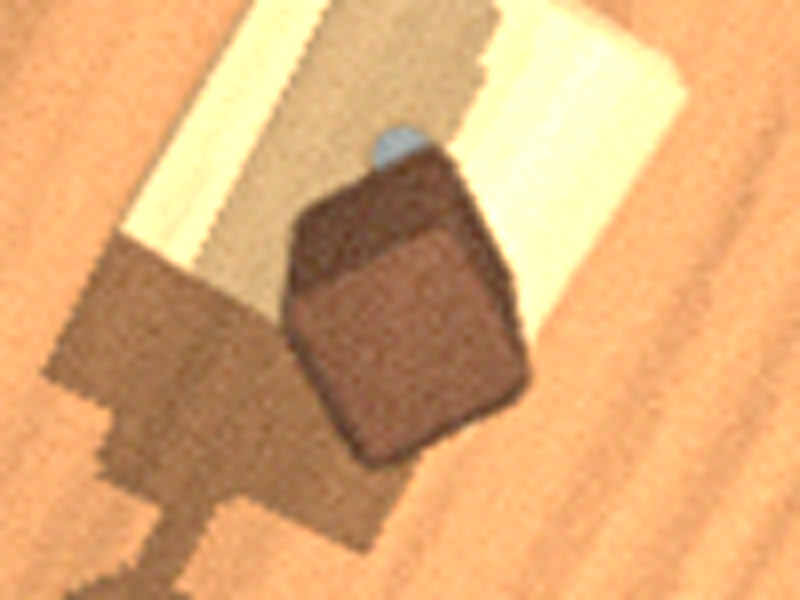

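The handle's top-face corners in the zoom are (289,302), (447,228), (528,380) and (372,465). Next I compute its centre and yaw.

```bash
python3 - <<'E'
from h import *
c=get_calibration("wrist")
p=np.array([onz(c,230+u/8,145+v/8,150) for u,v in[(289,302),(447,228),(528,380),(372,465)]])
print(np.round(p,1),p.mean(0))
for a,b in((0,1),(1,2),(3,2),(0,3)):
    e=p[b]-p[a];print(np.linalg.norm(e),np.degrees(np.arctan2(e[1],e[0])))
print("rod@40",onz(c,230+403/8,145+150/8,40), np.linalg.norm(c["R"]@p[0]))
E
```

```text
[[438.3 266.5 150. ]
 [449.4 281.5 150. ]
 [465.1 270.9 150. ]
 [454.7 254.5 150. ]] [451.8657002  268.36525921 150.        ]
18.770129598683422 53.422044159311895
18.942647326656775 -34.123469726927674
19.4576975724801 57.466409244704074
20.29832795592384 -36.09210920287555
rod@40 [451.07455243 269.41266537  40.        ] 534.3908232270034
```

```bash
python3 -m crank '[[0,[-0.1,0.3,-1],[0,0,0.12]],[0,[0,0.4,-2],[0,0,0.12]],[0,[0,0,-3],[0,0,0.12]],[0,[0,0,-3],[0,0,0.113]],[0,[0,0,-1.2],[0,0,0]],[0,[0,0,0],[0,0,0]]]' 40
python3 - <<'E'
from h import *
o=observe();print(o["eef_pos"],o["orientation"])
c,im=snap("wrist","w2.png"); q=proj(c,[452,267,150]);print(q)
x,y=[int(v) for v in q]; x0=max(0,min(x-80,400));y0=max(0,min(y-60,300));print(x0,y0)
z=cv2.resize(im[y0:y0+120,x0:x0+160,::-1],(800,600),interpolation=cv2.INTER_CUBIC)
cv2.imwrite("pics/z3.png",np.clip(z*1.6,0,255).astype(np.uint8))
E
```

```text
clock: 2.15
eef_pos: [449.8, 270.2, 200.2]
orientation: [-179.9, -0.0, 145.2]
wrist_force: [0.3, -0.2, 0.2]
finger_gap: 88.1
grip_force: 0.0
[449.79071652 270.24374139 200.24002646] [-1.79923286e+02 -4.31712200e-02  1.45175463e+02]
[275.23006044 243.49031598]
195 183
```

View pics/z3.png

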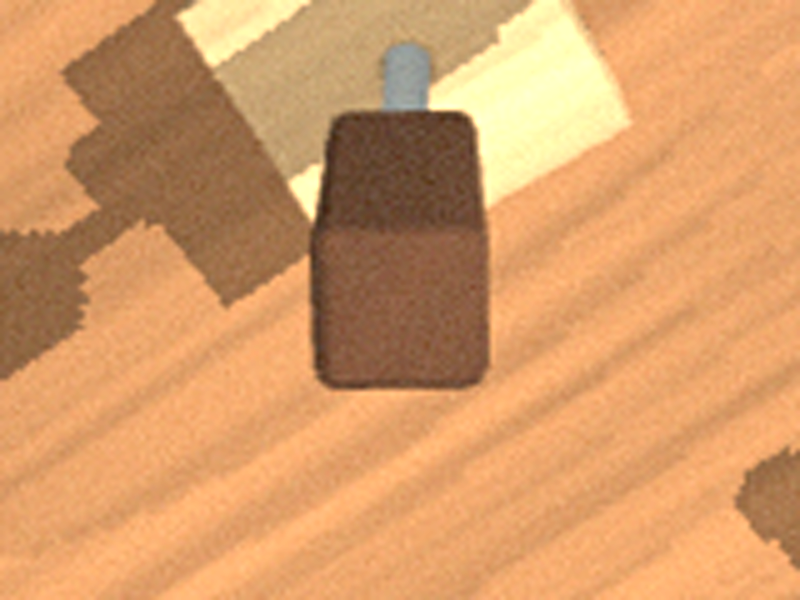

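The handle is squared to the jaws in the crop: top face spans cols 313–488 and rows 225–385, which puts it at (452,267). Descending to grip.

```bash
python3 -m crank '[[0,[0.22,-0.32,-2],[0,0,0]],[0,[0,0,-3.5],[0,0,0]],[0,[0,0,-3],[0,0,0]],[0,[0,0,-1.2],[0,0,0]],[0,[0,0,0],[0,0,0]]]' 60; python3 -m crank '[[200,[0,0,0],[0,0,0]],[255,[0,0,0],[0,0,0]],[255,[0,0,0],[0,0,0]],[255,[0,0,0],[0,0,0]],[255,[0,0,0],[0,0,0]]]' 60
```

```text
clock: 2.82
eef_pos: [453.0, 266.7, 104.0]
orientation: [180.0, 0.0, 145.2]
wrist_force: [-0.4, -0.3, 1.1]
finger_gap: 88.0
grip_force: 0.0
clock: 3.45
eef_pos: [452.8, 266.5, 103.8]
orientation: [180.0, 0.0, 145.2]
wrist_force: [0.6, 0.5, 0.3]
finger_gap: 41.1
grip_force: 0.0
```

```bash
python3 -m crank '[[255,[0,0,0],[0,0,0]],[255,[0,0,0],[0,0,0]],[255,[0,0,0],[0,0,0]],[255,[0,0,0],[0,0,0]]]' 60
```

```text
clock: 3.95
eef_pos: [452.7, 266.4, 103.6]
orientation: [-180.0, -0.0, 145.2]
wrist_force: [0.2, -0.9, -0.5]
finger_gap: 21.7
grip_force: 60.0
```

```bash
python3 -m crank '[[255,[0,0,2],[0,0,0]],[255,[0,0,4],[0,0,0]],[255,[0,0,5],[0,0,0]],[255,[0,-2.1,2],[0,0,-0.12]],[255,[0,-4,0],[0,0,-0.16]],[255,[1.5,-5,0],[0,0,-0.16]],[255,[2,-5,0],[0,0,-0.16]],[255,[2.3,-5,0],[0,0,-0.16]],[255,[2,-4,0],[0,0,-0.16]],[255,[1,-2,0],[0,0,-0.16]],[255,[0,0,-2],[0,0,0]],[255,[0,0,0],[0,0,0]]]' 60
python3 - <<'E'
from h import *
o=observe();print(o["eef_pos"],o["orientation"])
for n in("wrist","top","scene"):
    c,im=snap(n,n+"3.png"); p=o["eef_pos"]; print(n,proj(c,[p[0],p[1],p[2]-98.6]),proj(c,[540.5,-4,91]))
E
```

```text
clock: 5.45
eef_pos: [539.6, -4.8, 212.3]
orientation: [-179.8, 0.0, 83.3]
wrist_force: [0.4, 0.5, -0.2]
finger_gap: 22.0
grip_force: 60.0
[539.5969814   -4.78901457 212.28710289] [-1.79809702e+02  1.20580087e-02  8.33214921e+01]
wrist [277.63630908 214.62757582] [278.80212189 204.677687  ]
top [269.99557573 218.90993005] [270.07000187 220.02409749]
scene [300.5767413  210.92798382] [300.19547062 217.46737867]
```

View pics/wrist3.png

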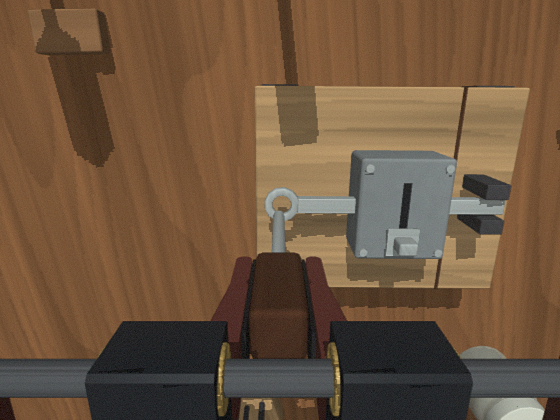

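The wrist view shows the eye ring at about (282,204), with the rod tip close to it at (278,213). The bolt lies along image x. I'll zoom in for precision.

```bash
python3 - <<'E'
import cv2,numpy as np
t=cv2.imread("pics/wrist3.png"); s=cv2.imread("pics/scene3.png")
z=np.hstack([cv2.resize(t[180:240,242:322],(600,450),interpolation=cv2.INTER_CUBIC)])
z2=cv2.resize(s[195:240,275:303+32-0],(200,150),interpolation=cv2.INTER_CUBIC)
cv2.imwrite("pics/z4.png",z)
E
```

```text
(no output)
```

View pics/z4.png

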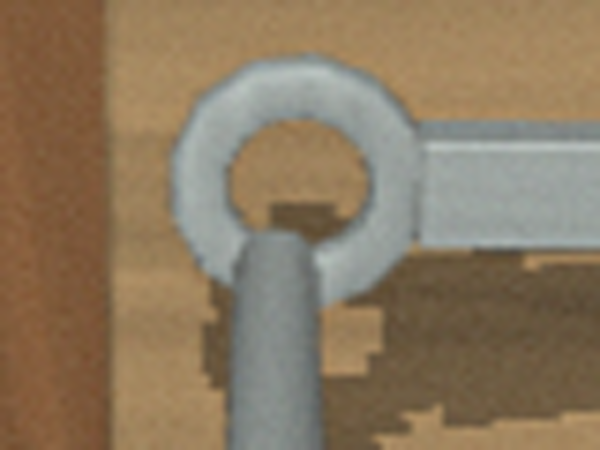

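```bash
python3 - <<'E'
from h import *
c=get_calibration("wrist");o=observe();p=o["eef_pos"]
e=onz(c,281.6,204.9,91);t=onz(c,278.8,215.7,p[2]-98.6)
print(p,e,t,e-t, onz(c,242+297/7.5,180+55/7.5,91)-onz(c,242+297/7.5,180+305/7.5,91))
a=onz(c,242+430/7.5,180+192/7.5,91);b=onz(c,354,206,91);print(a,b,np.degrees(np.arctan2(*(b-a)[1::-1])))
for n,P in(("tabtop",(404,249)),("case tl",(351,152)),("case tr",(448,158))):
  print(n,onz(c,*P,123.5 if n=="tabtop" else 105))
for q,z in(((257,86),60),((528,87),60),((257,287),60),((491,289),60)):print(onz(c,*q,z))
print(observe()["qpos"])
E
```

```text
[540.89194608  -4.20543077 214.13469474] [544.38489901  -4.42475672  91.        ] [542.02318844  -5.14643761 115.53469474] [  2.36171057   0.72168089 -24.53469474] [3.11779817e+00 2.74251898e+01 5.68434189e-14]
[558.33446085  -6.63425481  91.        ] [601.52353197 -11.99926532  91.        ] -7.081092711872649
tabtop [630.42310027 -38.65030922 123.5       ]
case tl [599.12528252  33.56167509 105.        ]
case tr [668.95120296  21.04845708 105.        ]
[535.26343615  87.28858132  60.        ]
[750.81437409  61.43726619  60.        ]
[511.28793426 -91.50522206  60.        ]
[ 731.73801876 -119.34263093   60.        ]
[-1.70806771e+00  1.78173106e+01  1.04497947e+02  4.11684264e-03
  5.76645240e+01  4.90286183e+00]
```

```bash
python3 -m crank '[[255,[0.24,0.06,0],[0,0,0]],[255,[0,0,-1.2],[0,0,0]],[255,[0,0,-1.2],[0,0,0]],[255,[0,0,-0.6],[0,0,0]],[255,[0,0,0],[0,0,0]]]' 60;  python3 -m crank '[[255,[0,0,-0.7],[0,0,0]],[255,[0,0,-0.5],[0,0,0]],[255,[0,0,0],[0,0,0]]]' 60
python3 - <<'E'
from h import *
for n in("wrist",):
    c,im=snap(n,n+"4.png"); cv2.imwrite("pics/z5.png",cv2.resize(im[170:250,230:340,::-1],(550,400),interpolation=cv2.INTER_CUBIC))
E
```

```text
clock: 6.22
eef_pos: [542.6, -3.9, 182.8]
orientation: [-179.9, 0.0, 83.4]
wrist_force: [0.3, -0.2, -0.6]
finger_gap: 21.6
grip_force: 60.0
clock: 6.6
eef_pos: [542.9, -3.9, 171.2]
orientation: [-180.0, 0.0, 83.4]
wrist_force: [0.8, -0.2, -0.9]
finger_gap: 22.0
grip_force: 60.0
```

View pics/z5.png

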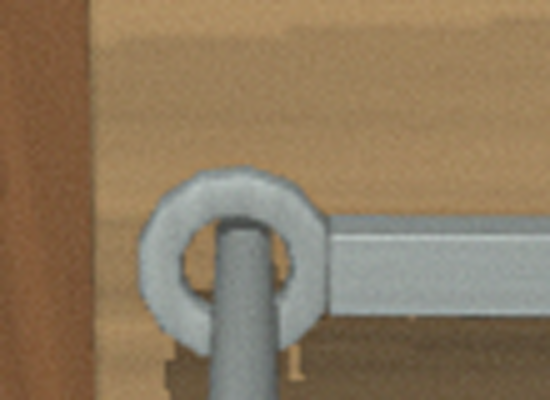

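The rod is down through the hole with no vertical contact force. Now a gentle tug towards the front.

```bash
for i in 1 2 3; do :; done; python3 -m crank '[[255,[-0.2,0.025,0],[0,0,0]],[255,[-0.2,0.025,0],[0,0,0]],[255,[0,0,0],[0,0,0]]]' 60; python3 -m crank '[[255,[-0.15,0.02,0],[0,0,0]],[255,[0,0,0],[0,0,0]]]'; python3 -m crank '[[255,[-0.1,0.012,0],[0,0,0]],[255,[0,0,0],[0,0,0]]]'
```

```text
clock: 7.02
eef_pos: [539.0, -3.4, 171.8]
orientation: [180.0, -0.0, 83.4]
wrist_force: [0.8, -0.9, -0.4]
finger_gap: 21.5
grip_force: 60.0
clock: 7.28
eef_pos: [538.1, -3.2, 171.9]
orientation: [179.9, -0.0, 83.4]
wrist_force: [1.3, 0.8, -1.8]
finger_gap: 21.6
grip_force: 60.0
clock: 7.52
eef_pos: [537.4, -3.2, 171.9]
orientation: [179.9, -0.0, 83.4]
wrist_force: [3.1, -0.5, -1.7]
finger_gap: 22.0
grip_force: 60.0
```

```bash
for i in 1; do python3 -m crank '[[255,[-0.15,0.018,0],[0,0,0]],[255,[0,0,0],[0,0,0]]]'; done;  python3 -m crank '[[255,[-0.15,0.018,0],[0,0,0]],[255,[0,0,0],[0,0,0]]]'; python3 -m crank '[[255,[-0.1,0.012,0],[0,0,0]],[255,[0,0,0],[0,0,0]]]'
```

```text
clock: 7.78
eef_pos: [535.4, -2.9, 171.9]
orientation: [180.0, -0.0, 83.4]
wrist_force: [3.5, -0.4, -1.3]
finger_gap: 22.0
grip_force: 60.0
clock: 8.02
eef_pos: [533.8, -2.7, 171.8]
orientation: [180.0, -0.0, 83.4]
wrist_force: [4.4, 0.1, -1.3]
finger_gap: 21.9
grip_force: 60.0
clock: 8.28
eef_pos: [532.8, -2.6, 171.8]
orientation: [180.0, -0.0, 83.4]
wrist_force: [3.8, -0.7, 0.1]
finger_gap: 21.5
grip_force: 60.0
```

```bash
python3 -m crank '[[255,[-0.15,0.018,0],[0,0,0]],[255,[0,0,0],[0,0,0]]]'; python3 -m crank '[[255,[-0.15,0.018,0],[0,0,0]],[255,[0,0,0],[0,0,0]]]'
python3 - <<'E'
from h import *
c,im=snap("wrist","wrist5.png"); print(observe()["wrist_force"])
E
```

```text
clock: 8.52
eef_pos: [531.2, -2.4, 171.7]
orientation: [180.0, -0.0, 83.4]
wrist_force: [3.1, -0.3, -0.2]
finger_gap: 21.5
grip_force: 60.0
clock: 8.78
eef_pos: [529.6, -2.3, 171.7]
orientation: [180.0, -0.0, 83.4]
wrist_force: [4.1, -0.5, 0.8]
finger_gap: 21.9
grip_force: 60.0
[4.0706309  0.45974406 0.43437125]
```

View pics/wrist5.png

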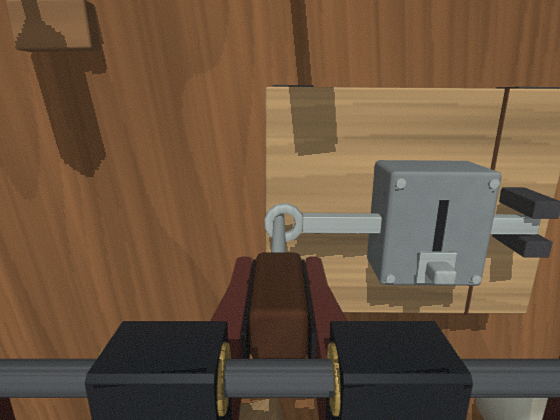

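The bolt has followed the rod by about 9 mm: the ring-to-case gap grew from 58 (scaled) to 70 px. The force matches the spring alone at about 4 N. The latch is therefore free and the release tab stays untouched. Pulling on to about 25 mm.

```bash
python3 -m crank '[[255,[-0.25,0.031,0],[0,0,0]],[255,[-0.25,0.031,0],[0,0,0]],[255,[-0.25,0.031,0],[0,0,0]],[255,[0,0,0],[0,0,0]]]'; python3 -m crank '[[255,[-0.25,0.031,0],[0,0,0]],[255,[-0.25,0.031,0],[0,0,0]],[255,[-0.25,0.031,0],[0,0,0]],[255,[-0.1,0.012,0],[0,0,0]],[255,[0,0,0],[0,0,0]],[255,[0,0,0],[0,0,0]]]'
python3 - <<'E'
from h import *
c,im=snap("wrist","wrist6.png"); print(observe()["wrist_force"],observe()["eef_pos"])
E
```

```text
clock: 9.32
eef_pos: [522.2, -1.3, 171.8]
orientation: [180.0, -0.0, 83.4]
wrist_force: [6.0, -0.9, 0.1]
finger_gap: 21.5
grip_force: 60.0
clock: 10.07
eef_pos: [514.3, -0.3, 171.9]
orientation: [179.9, -0.0, 83.4]
wrist_force: [6.1, -0.6, -2.2]
finger_gap: 21.4
grip_force: 60.0
[ 5.49967396 -0.88102208 -1.65955305] [ 5.14295352e+02 -3.14039810e-01  1.71864214e+02]
```

View pics/wrist6.png

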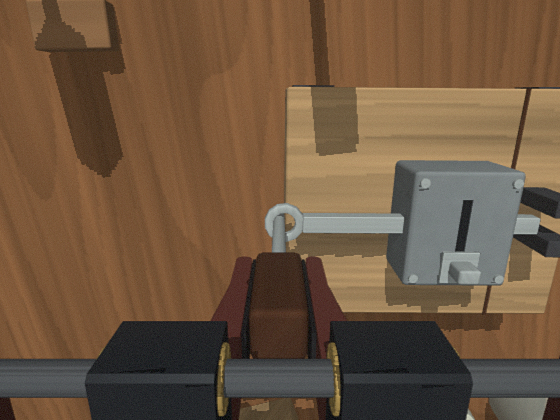

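```bash
python3 - <<'E'
from h import *
F=[]
for i in range(3): read_camera("wrist");F.append(observe()["wrist_force"])
c=get_calibration("wrist"); e=onz(c,284.5,223,91);n=onz(c,537.5,225,91)
u=np.array([.992,-.123,0]); print(np.mean(F,0),e,n,"travel",(np.array([544.4,-4.4,91])-e)@u,"len",(n-e)@u)
for q in((521,190),(523,231),(552,255)): print("cheek",(onz(c,*q,100)-e)@u)
E
```

```text
[ 6.62243743 -1.31299528 -1.49595935] [519.47282142  -1.18934219  91.        ] [692.72395423 -23.02680497  91.        ] travel 25.122672061944844 len 174.551131666941
cheek 152.00968387856372
cheek 159.13882487624866
cheek 182.5594328659438
```

```bash
python3 - <<'E'
from h import *
c=get_calibration("wrist"); e=onz(c,284.5,223,91);u=np.array([.992,-.123,0])
print("edge",(onz(c,286,223,60)-e)@u,"-> travel",22.5+(onz(c,286,223,60)-e)@u)
for q in((521,190),(521,231)): print("cheek z60",(onz(c,*q,60)-e)@u)
print(observe()["wrist_force"],observe()["eef_pos"],observe()["grip_force"])
print(sign_off())
E
```

```text
edge 1.8299185298772234 -> travel 24.329918529877222
cheek z60 178.84818345078025
cheek z60 185.6288982618264
[ 6.54653105 -0.96462412 -1.55670803] [ 5.14306582e+02 -3.19881054e-01  1.71855893e+02] 60.00124275684357
the job is handed in; nothing more can be done
None
```

The tug showed the latch was not caught, so I left the release tab alone and pulled the bolt back about 24 mm (its nose clears the keeper at 18 mm); I handed in with the rod still gripped and holding the latch open, though I viewed 11 pictures, one over the limit of 10.

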